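Seat a filter disc and snap the toggle clamp shut

TASK

With a fingertip, slide the mesh filter disc that lies in the jig's channel along it until it rests fully home against both brass pins, while the clamp is still open. Then push the red clamp handle over and down past its dead point until it snaps into lock and the rubber foot holds the disc. Do not pick or tip the disc up, and leave everything else on the bench where it is.

Things in the scene. Friction and masses are not known exactly. Their poses are not given: they have to be found in the camera images.
- jig: aluminium jig plate fixed to the bench, 300 x 120 x 12 mm. Origin on the bench surface under the nest centre. x axis: level along the channel, the way the disc is pushed, from its open end to the clamp; y across; z up. Plate from x = -125 to +175 mm, top at z = 12. Channel: two rails 7 mm wide, 8 mm high above the plate, 74 mm apart inside, from x = -115 (open end) to +30 mm.
- nest (a point): where the disc's centre (half-way up) is when it is home: x = 0, y = 0, z = 17 mm of the jig; axes as the jig's. Two brass stop pins, 10 mm across and 12 mm high above the plate, stand at x = 30.6, y = +-25.7 mm of the jig; a disc touching both is home.
- disc_mid (a point): the loose mesh disc in the channel, aluminium rim with grey mesh, 70 mm across, 10 mm thick, about 80 g; this is its centre, half-way up, z up. It lies flat on the jig plate, 30 to 65 mm short of home (towards -x of the jig), free to slide, with about 2 mm play to each rail.
- handle (a joint): angle of the red clamp handle, rad. 0 = open (75 degrees above level, leaning to +x of the jig); grows as it is pushed towards +x and down; 1.309 = locked (level, pointing to +x). Dead point about 0.95: before it a spring resists with up to 1.1 N m (most near 0.5; 11 N at 100 mm), after it the spring snaps it on into lock. Starts open, at about 0, and springs back open if let go before the dead point.
- handle_pivot (a point): middle of the handle's pivot line, which runs along the jig's y axis, at x = 108, z = 50 mm of the jig; axes as the jig's. The steel clamp body around it spans x = 62 to 138 mm, 60 mm high.
- handle_face (a point): the point to push on the red handle: middle of the 24 mm wide flat face that looks towards the clamp arm when open, and up when locked. 100 mm out along the handle from the pivot, 8 mm off its mid-plane. x axis: out along the handle; z axis: straight out of the face; y as the jig's. Red grip: 24 mm wide, 16 mm thick, from 45 to 125 mm from the pivot.
- foot: the clamp's black rubber foot, 20 mm across, on a sprung spindle at the end of the steel clamp arm, 80 mm from the arm's pivot (x = 80, z = 46 mm of the jig). Open, the arm stands steeply, up to 145 mm high; as the handle closes it comes down to -x and the foot lands on the disc, pressing about 1.7 N. Origin on the arm, 26.5 mm above the foot's underside.
- spare_a: a spare mesh disc like the one in the jig (70 mm across, 10 mm thick) lying on the bench, not part of the job; origin at the centre of its underside
- spare_b: a second spare mesh disc lying on the bench, not part of the job; origin at the centre of its underside
- cartridge: small pleated filter cartridge standing on the bench, 44 mm across, 72 mm tall, off-white; not part of the job; origin at the centre of its underside
- pen: blue pen lying on the bench, 125 mm long, 11 mm thick; not part of the job; origin at the centre of its underside
- caliper: steel caliper lying on the bench, 170 mm long, 9 mm high; not part of the job; origin at the centre of its underside
- valve_head: small cast aluminium valve block with a blue cap standing on the bench, 68 x 50 x 57 mm; not part of the job; origin at the centre of its underside

How it is judged:
By the outcome, as a careful person would: the job done as asked, in the order asked, and still so for the second after the job is handed in, with the robot touching nothing.
It also fails if it takes over 48 s, if anything falls off the work surface, if the arm or the gripper's body presses on something with over 40 N, if the wrist force passes 120 N, or if a joint passes its speed limit or range.

ROBOT

A 7-joint arm with a two-finger parallel gripper is mounted at the origin on the work surface. World frame = base frame: x ahead of the robot, y to its left, z up, the work surface at z = 0. Lengths are in m, angles in rad, forces in N, time in s.
With the tool pointing down it reaches from about 0.425 to 0.925 m from the base axis. Payload 6.8 kg.
Tool frame: the origin (TCP) lies at the very end of the fingers, on their centre line; the grasp point (between the pads) lies 19 mm behind it; z points along the fingers, y is the line along which they close (so a half turn about z gives the same grasp; the last joint's range is limited). The gripper opens to 85 mm and grips with 20 to 120 N. Pads are 22 mm wide; open, the fingers measure 114 mm over their backs; the gripper's body (76 mm by 85 mm) begins 54 mm behind the grasp point. The pads swing forward as they close: fully open they stand 13 mm farther back than shut.
Start: joints at [1.03, 0.477, 0.022, 1.555, -0.011, 1.109, -0.083], TCP at [0.283, -0.613, 0.231] pointing down, gripper open.
Joint ranges: [-2.96, 2.96], [-0.34, 2.1], [-1.41, 1.46], [0.24, 2.44], [-1.37, 4.51], [0.17, 1.92], [-2.96, 2.96]. Speed limits (rad/s): [2.39, 2.39, 3.14, 3.14, 3.14, 3.14, 3.14].

INTERFACE

Orientations are given as a rotation vector (axis times angle).
In Python, from bench import monitor, optics, r gives the robot as it stands.
- The arm moves only by the shell command python3 -m crank 'ROWS' [OPENING] [FORCE]. ROWS is JSON, a list of rows, each a list of 2 entries, a list of its own where there are three numbers: the shift along the tool's x, y, z in cm, then the turn, a rotation vector about the tool's x, y, z in rad. A call has 1 to 5 rows; each row shifts and turns the commanded pose from where the row before left it, along the tool's axes as they then stand; what a row does not reach is not made up. A row lasts 1/10 s, in which the tool goes at most 50 mm and 8.59 degrees, less where a joint would pass 70% of its speed; a pose out of reach is approached as far as the arm can. A call is refused whole if a number of a shift passes 5 or a number of a turn 0.15, either way. A call with a gripper value outside its range is refused whole. OPENING is the finger opening in cm, from 0 to 8.54, set as the call begins (- or left out, the last holds). The fingers move at their own pace and stop on an object; FORCE is the grip in N (left out, the last holds). Time passes only in rows, so rows that do not move let the fingers close. It gives the time, the measured TCP pose, the force, the opening and the grip force at its end, in the units of the state.
- monitor.get_obs(): the state, without advancing time (a new reading comes with each control period).
- optics.grab_frame(name): name is "scene" or "top"; returns (picture, depth): 384x512x3 uint8, red, green, blue; 384x512 float32, m along the optical axis (not along the pixel's ray), 0 where there is no reading.
- optics.camera_model(name): a dict with "vertical_fov" (degrees; the focal length in pixels is half the picture's height over the tangent of half this angle, whatever the lens; pixels are square), "cx", "cy" (the principal point, pixels), "R" (3x3) and "t" (3): a world point X has camera coordinates R X + t. Camera axes: x right, y down, z forward; pixel columns grow to the right and rows downward; lengths in m; the calibration is good to about 2 mm. A picture is of the moment at which its call begins. camera_model takes no time and is no camera call.
- r.hand_in(): hands the job in; it is judged then, once.
The state is a dict: "clock": time; "joints": joint angles; "qvel": joint speeds; "tau": joint torques, N m; "tcp_pos": TCP position; "orientation": TCP orientation; "contact_force": force on the tool from outside, world axes, zero at the start; "moment": the same for the moment, N m; "grip_width": finger opening in m; "gripper_force": force on a finger pad.
Only numpy, scipy, OpenCV 4.12 (cv2) and the standard library are available. Lean on these libraries where they do the work, as an engineer would, in place of code of your own. Each camera call takes 0.05 s, during which the arm holds its last target. There are 200 camera calls.

## Working session

There is one attempt and no reset: what is moved stays moved. The work goes in short steps, Python scripts to look and compute and a shell command to move; the robot and the scene stay as the last step left them, time stands still between calls to the robot, and variables do not carry over. Pictures are saved under pics/ and viewed, at most 10 in all, crops included, and the job is handed in when it is done.

```bash
ls; mkdir -p pics; cat > h.py <<'E'
import numpy as np,cv2
from bench import monitor,optics,r
from scipy.spatial.transform import Rotation as Ro
def grab(n,tag):
    p,d=optics.grab_frame(n); cv2.imwrite(f'pics/{tag}.png',p[:,:,::-1]); np.save(f'pics/{tag}.npy',d); return p,d
def cam(n):
    c=optics.camera_model(n); f=192/np.tan(np.radians(c['vertical_fov']/2)); return f,c['cx'],c['cy'],np.array(c['R']),np.array(c['t'])
def pz(n,u,v,z):  # pixel onto plane z
    f,cx,cy,R,t=cam(n); o=-R.T@t; d=R.T@np.array([(u-cx)/f,(v-cy)/f,1]); return o+d*(z-o[2])/d[2]
def pd(n,u,v,dep):
    f,cx,cy,R,t=cam(n); return R.T@(np.array([(u-cx)/f,(v-cy)/f,1])*dep-t)
def proj(n,X):
    f,cx,cy,R,t=cam(n); c=R@X+t; return f*c[0]/c[2]+cx,f*c[1]/c[2]+cy
E
python3 - <<'E'
from h import *
for n in ('top','scene'):
    p,d=grab(n,n+'1'); print(n,optics.camera_model(n))
    cv2.imwrite(f'pics/{n}1b.png',cv2.resize(p[:,:,::-1],(800,600),interpolation=cv2.INTER_CUBIC))
print(monitor.get_obs())
E
```

```text
pics
top {'vertical_fov': 42.569887761682395, 'cx': 255.20501537261728, 'cy': 188.70198286562427, 'R': array([[-2.21967974e-02, -9.99743162e-01, -4.57294570e-03],
       [-9.78289719e-01,  2.26627420e-02, -2.05999093e-01],
       [ 2.06049820e-01, -9.88543783e-05, -9.78541497e-01]]), 't': array([-0.00694103,  0.63332678,  1.02270509])}
scene {'vertical_fov': 57.715625633203366, 'cx': 258.7326055838136, 'cy': 194.50354448557067, 'R': array([[-1.71265610e-01,  9.85224820e-01,  3.81499484e-04],
       [ 5.78167119e-01,  1.00818645e-01, -8.09665599e-01],
       [-7.97741106e-01, -1.38447302e-01, -5.86891363e-01]]), 't': array([ 0.11374879, -0.26344633,  1.28261699])}
{'clock': 0.1, 'joints': array([ 1.0299228 ,  0.47771353,  0.02235782,  1.55636966, -0.01151981,
        1.10929862, -0.08306721]), 'qvel': array([-0.00029332, -0.00173074, -0.00068423, -0.00241618, -0.00022527,
        0.00067782, -0.00081781]), 'tau': array([ 5.02048148e-03, -5.97758925e+01,  1.61406610e+00, -2.81952059e+01,
        1.28514622e-02,  5.04953787e-03,  2.23697958e-05]), 'tcp_pos': array([ 0.28284613, -0.61228205,  0.23041863]), 'orientation': array([-3.06676131e+00, -6.74210440e-01,  7.27533249e-04]), 'contact_force': array([-0.1223679 , -0.74470464,  0.8046751 ]), 'moment': array([-0.01754818,  0.0221945 , -0.0188295 ]), 'gripper_force': 0.0, 'grip_width': 0.08521245553408428}
```

View pics/top1b.png

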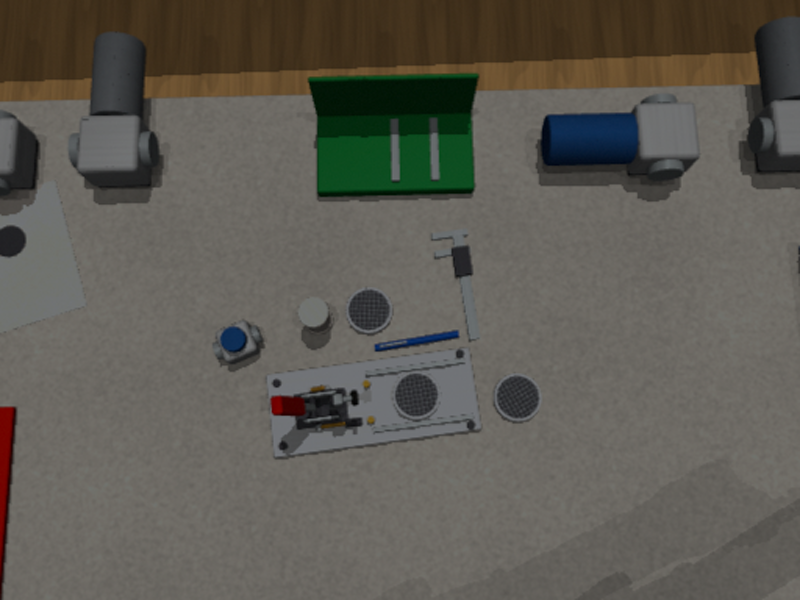

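View pics/scene1b.png

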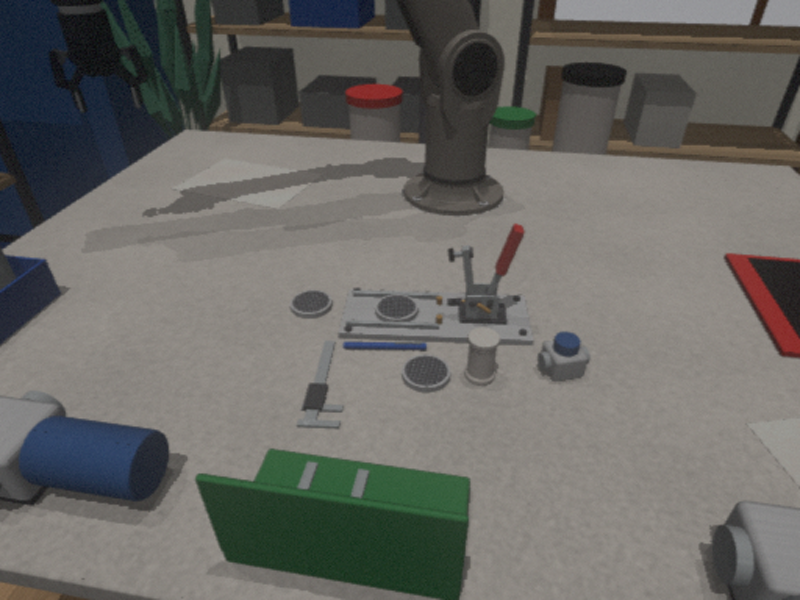

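The top view shows the jig at (267–480, 349–456), with its +x pointing left (world +y). The disc is near (416,395), the brass pins near (366,384) and (371,420), and the red handle near (288,405). I'll enlarge this area.

```bash
python3 - <<'E'
import cv2
p=cv2.imread('pics/top1.png')[210:310,160:320]
cv2.imwrite('pics/top1c.png',cv2.convertScaleAbs(cv2.resize(p,None,fx=5,fy=5,interpolation=cv2.INTER_CUBIC),alpha=1.4))
E
```

```text
(no output)
```

View pics/top1c.png

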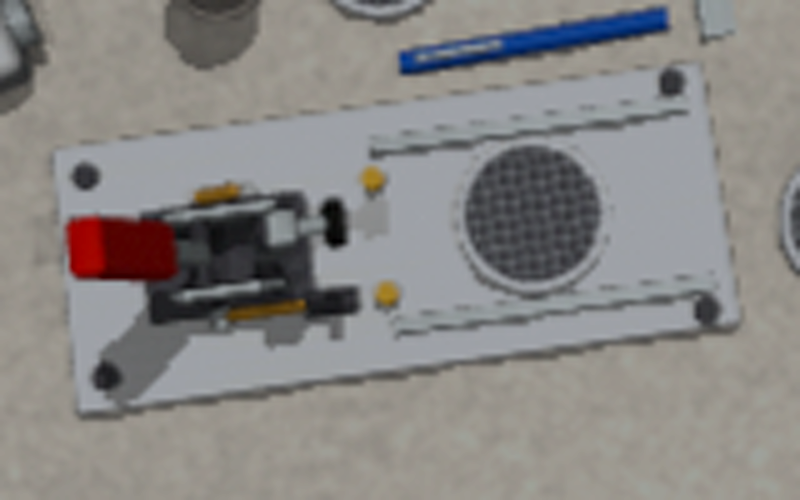

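The enlarged crop shows the plate corners at (53,150), (700,62), (740,322) and (80,410). The pin tops are at (373,178) and (387,293), the disc centre is at about (532,214), and the red tip is at about (72,247).

```bash
cat > m.py <<'E'
from h import *
from scipy.optimize import least_squares
def px(u,v): return ((u-2)/5+160,(v-2)/5+210)
obs=[((53,150),(175,-60,12)),((700,62),(-125,-60,12)),((740,322),(-125,60,12)),((80,410),(175,60,12)),
     ((373,178),(30.6,-25.7,24)),((387,293),(30.6,25.7,24))]
# jig y: z up, x -> world +y  => y -> world -x (near robot)
P=np.array([pz('top',*px(*o[0]),o[1][2]/1e3) for o in obs]); J=np.array([o[1] for o in obs])/1e3
def T(q,j): c,s=np.cos(q[2]),np.sin(q[2]); return np.c_[q[0]+c*j[:,0]-s*j[:,1],q[1]+s*j[:,0]+c*j[:,1]]
s=least_squares(lambda q:(T(q,J)-P[:,:2]).ravel(),[.6,0,1.6])
E
python3 - <<'E'
from m import *
q=s.x;print('jig',q,np.degrees(q[2]));print((s.fun.reshape(-1,2)*1e3).round(1))
d=pz('top',*px(532,214),.022)
R=np.array([[np.cos(q[2]),-np.sin(q[2])],[np.sin(q[2]),np.cos(q[2])]])
print('disc',d,'in jig',R.T@(d[:2]-q[:2])*1e3)
D=np.load('pics/top1.npy')
for u,v in [(532,214),(300,400),(640,180),(125,250),(95,240)]:
    a,b=px(u,v);w=pd('top',a,b,D[round(b),round(a)]);print(u,v,w.round(4),R.T@(w[:2]-q[:2])*1e3)
# scene cross-check
for j in [(30.6,-25.7,24),(30.6,25.7,24),(175,-60,12),(-125,-60,12)]:
    X=np.r_[T(q,np.array([j])/1e3)[0],j[2]/1e3];print(j,np.array(proj('scene',X))*800/512)
tcp=monitor.get_obs();print(tcp['tcp_pos'],Ro.from_rotvec(tcp['orientation']).as_matrix().round(3))
E
```

```text
jig [ 0.49163081 -0.00471647  1.68177813] 96.35878899400097
[[ 1.2  1.4]
 [ 0.9 -1.2]
 [-0.8 -1.4]
 [-2.   1.6]
 [ 0.3 -0.1]
 [ 0.3 -0.3]]
disc [ 0.49599659 -0.04223021  0.022     ] in jig [-37.7664727   -0.18411989]
532 214 [ 0.4962 -0.0423  0.0194] [-37.83734842  -0.37982309]
300 400 [ 0.4169  0.064  -0.0008] [76.54964564 66.69257271]
640 180 [ 0.5113 -0.0919  0.0088] [-88.86469465  -9.88144317]
125 250 [0.4755 0.1215 0.1488] [127.27737035   2.06229871]
95 240 [0.4784 0.1306 0.1668] [135.97433679  -1.81773152]
(30.6, -25.7, 24) [438.59050464 314.77279427]
(30.6, 25.7, 24) [438.90722083 295.98086904]
(175, -60, 12) [533.24756474 338.19945188]
(-125, -60, 12) [337.31149693 330.58058941]
[ 0.28284613 -0.61228205  0.23041863] [[ 0.908  0.419 -0.001]
 [ 0.419 -0.908  0.001]
 [-0.    -0.002 -1.   ]]
```

```bash
cat >> h.py <<'E'
JO=np.array([.4916,-.0047,0]); JY=np.radians(96.36); JR=Ro.from_euler('z',JY).as_matrix()
TR=JR@np.diag([1,-1,-1.])  # tool x along jig x, pointing down
def rep(*goals):
    o=monitor.get_obs(); R=Ro.from_rotvec(o['orientation']).as_matrix(); p=o['tcp_pos']
    print('t',o['clock'],'jig mm',(JR.T@(p-JO)*1e3).round(1),'F jig',(JR.T@o['contact_force']).round(1),'grip',round(o['grip_width'],4))
    print('turn left',Ro.from_matrix(R.T@TR).as_rotvec().round(3))
    for g in goals: print(g,'tool cm',(R.T@(JO+JR@(np.array(g)/1e3)-p)*100).round(2))
E
python3 -m crank '[[[0,0,0],[0,0,-0.139]],[[0,0,0],[0,0,-0.139]],[[0,0,0],[0,0,-0.139]],[[0,0,0],[0,0,-0.139]],[[0,0,0],[0,0,-0.139]]]' 0 60
python3 -m crank '[[[0,0,0],[0,0,-0.139]],[[0,0,0],[0,0,-0.139]],[[0,0,0],[0,0,-0.139]],[[0,0,0],[0,0,-0.138]],[[0,0,0],[0,0,0]]]'
python3 -c "
from h import *
rep((-100,0,120),(-100,0,14.5))"
```

```text
clock: 0.6
tcp_pos: [0.2829, -0.6125, 0.2307]
orientation: [-2.649, -1.686, -0.0]
contact_force: [0.0, 0.2, 0.4]
grip_width: 0.0125
gripper_force: 0.0
clock: 1.1
tcp_pos: [0.2828, -0.6125, 0.2307]
orientation: [-2.092, -2.343, -0.001]
contact_force: [-0.0, -1.0, -0.3]
grip_width: -0.0
gripper_force: 0.0
t 1.1 jig mm [-581.   274.9  230.7] F jig [-1.   0.1 -0.3] grip -0.0
turn left [-0.    -0.001  0.002]
(-100, 0, 120) tool cm [48.03 27.58 11.12]
(-100, 0, 14.5) tool cm [48.02 27.58 21.67]
```

```bash
python3 -m crank '[[[3,1.72,0.7],[0,0,0]],[[3,1.72,0.7],[0,0,0]],[[3,1.72,0.7],[0,0,0]],[[3,1.72,0.7],[0,0,0]],[[3,1.72,0.7],[0,0,0]]]' >/dev/null
python3 -m crank '[[[3,1.72,0.7],[0,0,0]],[[3,1.72,0.7],[0,0,0]],[[3,1.72,0.7],[0,0,0]],[[3,1.72,0.7],[0,0,0]],[[3,1.72,0.7],[0,0,0]]]' >/dev/null
python3 -m crank '[[[3,1.72,0.7],[0,0,0]],[[3,1.72,0.7],[0,0,0]],[[3,1.72,0.7],[0,0,0]],[[3,1.72,0.7],[0,0,0]],[[3,1.72,0.7],[0,0,0]]]'
python3 -m crank '[[[3,1.72,0.6],[0,0,0]],[[0,0,0],[0,0,0]],[[0,0,0],[0,0,0]]]' >/dev/null
python3 - <<'E'
from h import *
rep((-100,0,60),(-100,0,14.5))
for n in ('top',):
    p,d=grab(n,'top2'); cv2.imwrite('pics/top2c.png',cv2.convertScaleAbs(cv2.resize(p[170:320,150:350,::-1],None,fx=4,fy=4,interpolation=cv2.INTER_CUBIC),alpha=1.4))
E
```

```text
clock: 2.6
tcp_pos: [0.4895, -0.1356, 0.126]
orientation: [2.099, 2.337, -0.0]
contact_force: [-0.3, 0.4, -0.5]
grip_width: 0.0001
gripper_force: 0.0
t 2.9 jig mm [-100.3   -0.2  120.1] F jig [-0.4  0.3  0.7] grip 0.0001
turn left [-0.001 -0.     0.   ]
(-100, 0, 60) tool cm [ 0.03 -0.01  6.01]
(-100, 0, 14.5) tool cm [ 3.000e-02 -1.000e-02  1.056e+01]
```

View pics/top2c.png

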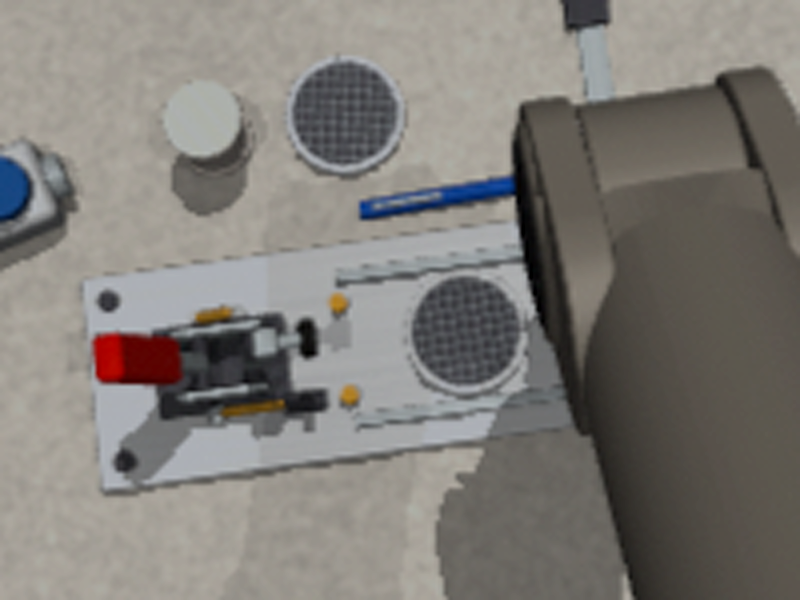

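The arm covers the open end of the channel. The disc is unmoved at (466,334), and the pins are at (338,303) and (349,396). I'll lower the tool now.

```bash
python3 -m crank '[[[0,0,3],[0,0,0]],[[0,0,3],[0,0,0]],[[0,0,2.5],[0,0,0]],[[0,0,1.5],[0,0,0]],[[0,0,0.55],[0,0,0]]]' >/dev/null
python3 -m crank '[[[0,0,0],[0,0,0]],[[0,0,0],[0,0,0]]]'
python3 -c "
from h import *
rep((-83.5,0,15),(-46,0,15))"
```

```text
clock: 3.65
tcp_pos: [0.5037, -0.1054, 0.0157]
orientation: [2.094, 2.34, 0.001]
contact_force: [0.2, 0.4, -0.3]
grip_width: 0.0002
gripper_force: 0.0
t 3.65 jig mm [-101.5   -0.9   15.7] F jig [ 0.4 -0.2 -0.3] grip 0.0002
turn left [0.001 0.001 0.   ]
(-83.5, 0, 15) tool cm [ 1.8  -0.09  0.07]
(-46, 0, 15) tool cm [ 5.55 -0.09  0.07]
```

```bash
python3 -m crank '[[[0.8,-0.1,0],[0,0,0]],[[0.5,0,0],[0,0,0]],[[0.4,0,0],[0,0,0]],[[0.4,0,0],[0,0,0]],[[0.4,0,0],[0,0,0]]]'
python3 -m crank '[[[0.4,0,0],[0,0,0]],[[0.4,0,0],[0,0,0]],[[0.4,0,0],[0,0,0]],[[0.4,0,0],[0,0,0]],[[0.3,0,0],[0,0,0]]]'
python3 -c "
from h import *
rep((-46,0,15))"
```

```text
clock: 4.15
tcp_pos: [0.4993, -0.08, 0.015]
orientation: [2.093, 2.342, 0.0]
contact_force: [0.6, -0.7, 0.5]
grip_width: -0.0004
gripper_force: 0.4
clock: 4.65
tcp_pos: [0.497, -0.061, 0.0148]
orientation: [-2.093, -2.342, 0.0]
contact_force: [-0.2, -0.7, 1.2]
grip_width: 0.0001
gripper_force: 0.4
t 4.65 jig mm [-56.6   0.9  14.8] F jig [-0.7  0.2  1.2] grip 0.0001
turn left [-0.    -0.     0.001]
(-46, 0, 15) tool cm [ 1.06  0.09 -0.02]
```

```bash
python3 -m crank '[[[0.2,0.05,0],[0,0,0]],[[0.2,0.03,0],[0,0,0]],[[0.15,0,0],[0,0,0]],[[0.15,0,0],[0,0,0]],[[0.1,0,0],[0,0,0]]]'
python3 -m crank '[[[0.1,0,0],[0,0,0]],[[0.1,0,0],[0,0,0]],[[0,0,0],[0,0,0]]]'
python3 - <<'E'
from h import *
rep((-46,0,15))
p,d=grab('scene','s3'); cv2.imwrite('pics/s3c.png',cv2.convertScaleAbs(cv2.resize(p[120:240,190:350,::-1],None,fx=5,fy=5,interpolation=cv2.INTER_CUBIC),alpha=1.4))
E
```

```text
clock: 5.15
tcp_pos: [0.4969, -0.0533, 0.0148]
orientation: [-2.094, -2.342, 0.0]
contact_force: [0.7, -0.9, 0.9]
grip_width: 0.0004
gripper_force: 0.3
clock: 5.45
tcp_pos: [0.4967, -0.0512, 0.0148]
orientation: [-2.093, -2.342, -0.0]
contact_force: [-0.6, -0.9, 0.2]
grip_width: 0.0
gripper_force: 0.0
t 5.45 jig mm [-46.8   0.1  14.8] F jig [-0.8  0.7  0.2] grip 0.0
turn left [ 0.    -0.     0.001]
(-46, 0, 15) tool cm [ 0.08  0.01 -0.02]
```

View pics/s3c.png

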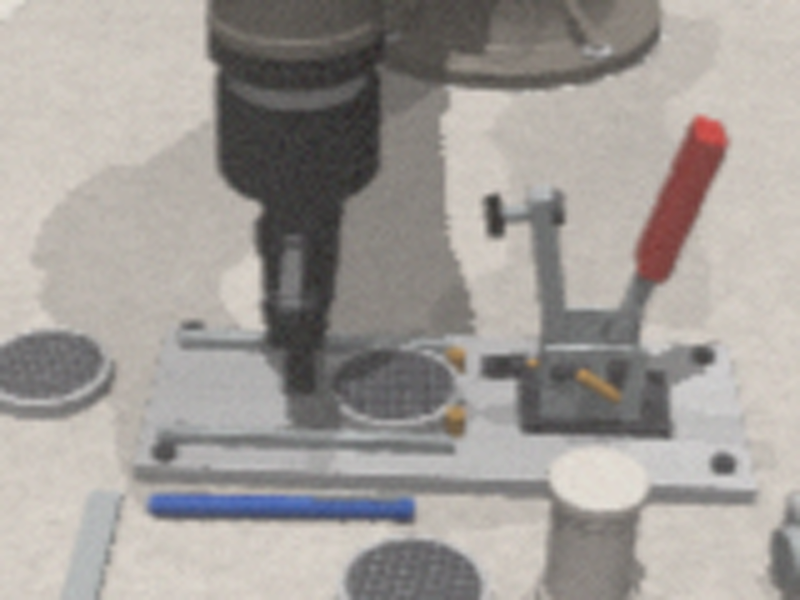

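The disc (332–455, 385) is nearly at the pins (456,357) and (456,420). The fingertip is just behind it, at about (300–318, 390). I'll push on in small steps until the force rises.

```bash
for i in 1 2 3; do echo; done; python3 -m crank '[[[0.1,0,0],[0,0,0]],[[0.1,0,0],[0,0,0]],[[0.1,0,0],[0,0,0]]]'|grep -E 'tcp_pos|contact'
python3 -m crank '[[[0.1,0,0],[0,0,0]],[[0.1,0,0],[0,0,0]]]'|grep -E 'tcp_pos|contact'
python3 -c "
from h import *
rep()"
```

```text
tcp_pos: [0.4959, -0.0501, 0.0148]
contact_force: [-1.5, -7.7, 1.6]
tcp_pos: [0.4957, -0.0498, 0.0148]
contact_force: [0.1, -12.1, 1.1]
t 6.0 jig mm [-45.3   0.9  14.8] F jig [-12.    1.2   1.1] grip -0.0
turn left [-0.002  0.004 -0.002]
```

The force reaches 12 N and the finger edge is at jig x ≈ -35, so the disc is home. I'll retreat and check before clamping.

```bash
python3 -m crank '[[[-0.5,0,0],[0,0,0]],[[-1,0,0],[0,0,0]],[[-1,0,-1],[0,0,0]],[[0,0,-4],[0,0,0]],[[0,0,-4],[0,0,0]]]' >/dev/null
python3 -m crank '[[[0,0,-4],[0,0,0]],[[0,0,-4],[0,0,0]],[[0,0,-1.5],[0,0,0]],[[0,0,0],[0,0,0]],[[0,0,0],[0,0,0]]]' >/dev/null
python3 - <<'E'
from h import *
rep((100,0,200),(100,0,144))
p,d=grab('top','t4'); a=cv2.resize(p[210:310,160:320,::-1],None,fx=4,fy=4,interpolation=cv2.INTER_CUBIC)[:300,:]
p,d=grab('scene','s4'); b=cv2.resize(p[170:230,210:350,::-1],None,fx=5,fy=5,interpolation=cv2.INTER_CUBIC)[:300,:640]
cv2.imwrite('pics/c4.png',cv2.convertScaleAbs(np.vstack([a,b]),alpha=1.4))
E
```

```text
t 7.0 jig mm [-67.1   0.4 199.3] F jig [ 0.7 -0.9 -1. ] grip 0.0002
turn left [-0.    -0.     0.001]
(100, 0, 200) tool cm [16.71  0.06 -0.07]
(100, 0, 144) tool cm [16.71  0.06  5.53]
```

View pics/c4.png

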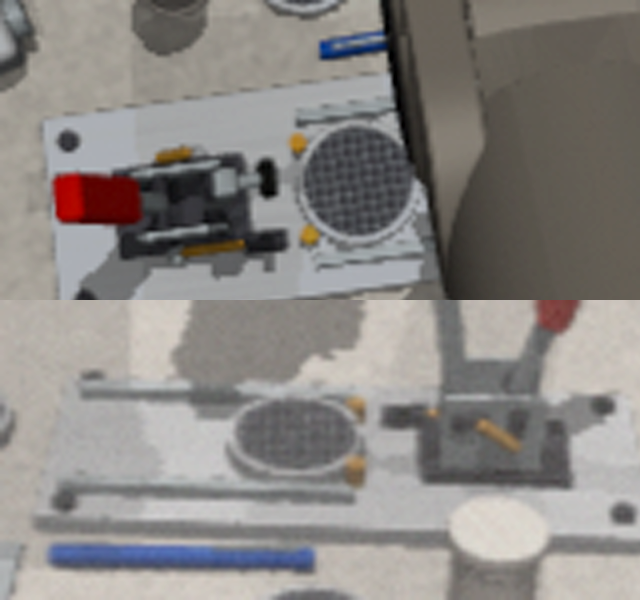

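The disc (357,180 in the top half) touches both pins, at (298,143) and (309,236), and the clamp is still open. Next I'll move the finger in between the clamp arm and the handle.

```bash
python3 -m crank '[[[4,0,0],[0,0,0]],[[4,0,0],[0,0,0]],[[4,0,0],[0,0,0]],[[3.5,0,0],[0,0,0]],[[1.2,0.05,0],[0,0,0]]]' >/dev/null
python3 -m crank '[[[0,0,2],[0,0,0]],[[0,0,2],[0,0,0]],[[0,0,1.5],[0,0,0]],[[0,0,0],[0,0,0]],[[0,0,0],[0,0,0]]]' 
python3 - <<'E'
from h import *
rep((114,0,144))
p,d=grab('scene','s5'); cv2.imwrite('pics/s5c.png',cv2.convertScaleAbs(cv2.resize(p[110:230,210:370,::-1],None,fx=5,fy=5,interpolation=cv2.INTER_CUBIC),alpha=1.4))
E
```

```text
clock: 8.1
tcp_pos: [0.4805, 0.0943, 0.1443]
orientation: [-2.093, -2.341, 0.002]
contact_force: [-0.2, 0.6, 0.2]
grip_width: 0.0001
gripper_force: 0.0
t 8.1 jig mm [9.960e+01 1.000e-01 1.443e+02] F jig [0.6 0.1 0.2] grip 0.0001
turn left [-0.002  0.     0.001]
(114, 0, 144) tool cm [1.44 0.01 0.03]
```

View pics/s5c.png

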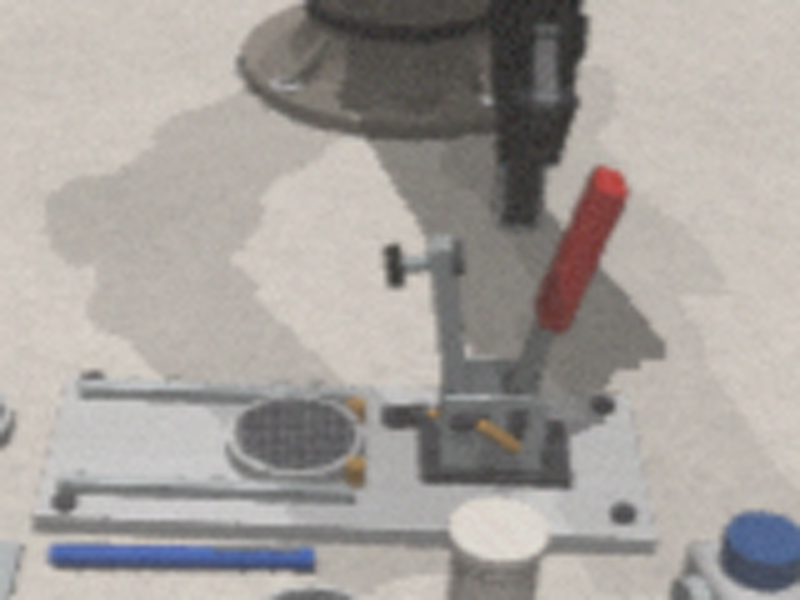

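The fingertip (520,220) is between the clamp arm top (445,250) and the red grip (585,240), clear of both. I'll push along the arc.

```bash
python3 -m crank '[[[0.8,0,0],[0,0,0]],[[0.6,0,0],[0,0,0]],[[0.8,0,0.25],[0,0,0]],[[0.8,0,0.25],[0,0,0]],[[0.8,0,0.27],[0,0,0]]]' |grep -E 'tcp_pos|contact'
python3 -m crank '[[[0.7,0,0.4],[0,0,0]],[[0.7,0,0.45],[0,0,0]],[[0.7,0,0.5],[0,0,0]]]' |grep -E 'tcp_pos|contact'
python3 -c "
from h import *
rep((158.5,0,122.8))"
```

```text
tcp_pos: [0.4771, 0.1325, 0.1375]
contact_force: [0.6, -5.4, 4.8]
tcp_pos: [0.4749, 0.1538, 0.1245]
contact_force: [-0.7, -4.3, 10.2]
t 8.95 jig mm [159.4  -1.  124.5] F jig [-4.2  1.2 10.2] grip -0.0001
turn left [0.002 0.001 0.001]
(158.5, 0, 122.8) tool cm [-0.08 -0.1   0.17]
```

```bash
python3 -m crank '[[[0.6,0.05,0.6],[0,0,0]],[[0.6,0,0.65],[0,0,0]],[[0.5,0,0.75],[0,0,0]],[[0.4,0,0.75],[0,0,0]],[[0.4,0,0.8],[0,0,0]]]' |grep -E 'tcp_pos|contact'
python3 -c "
from h import *
rep((183.6,0,90),(189,0,74))"
```

```text
tcp_pos: [0.472, 0.1798, 0.088]
contact_force: [0.1, -0.3, 0.3]
t 9.45 jig mm [185.5  -0.9  88. ] F jig [-0.3 -0.1  0.3] grip -0.0001
turn left [ 0.001 -0.001  0.002]
(183.6, 0, 90) tool cm [-0.19 -0.09 -0.2 ]
(189, 0, 74) tool cm [ 0.34 -0.09  1.4 ]
```

```bash
python3 -m crank '[[[0,0,-1],[0,0,0]],[[0,0,-3],[0,0,0]],[[0,0,-4],[0,0,0]],[[0,0,-4],[0,0,0]],[[0,0,0],[0,0,0]]]' |grep -E 'tcp_pos|contact'
python3 - <<'E'
from h import *
p,d=grab('scene','s6'); b=cv2.resize(p[120:220,200:360,::-1],None,fx=4,fy=4,interpolation=cv2.INTER_CUBIC)[:300]
b=cv2.resize(p[140:215,200:360,::-1],None,fx=4,fy=4,interpolation=cv2.INTER_CUBIC)
p,d=grab('top','t6'); a=cv2.resize(p[180:255+50,140:300,::-1],None,fx=4,fy=4,interpolation=cv2.INTER_CUBIC)[:300]
cv2.imwrite('pics/c6.png',cv2.convertScaleAbs(np.vstack([a,b]),alpha=1.4))
E
```

```text
tcp_pos: [0.4747, 0.1801, 0.2139]
contact_force: [-0.2, 0.0, 0.4]
```

View pics/c6.png

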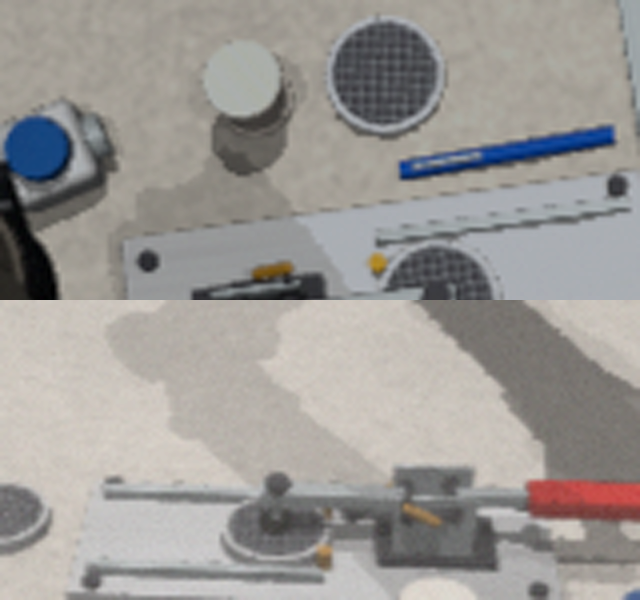

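The red handle (530–640, 500) is level and the foot (275,520) is on the disc. One last check that the disc is still home.

```bash
python3 - <<'E'
from h import *
p=cv2.imread('pics/t6.png')[225:300,190:310]; k=6
a=cv2.resize(p,None,fx=k,fy=k,interpolation=cv2.INTER_CUBIC); a=cv2.convertScaleAbs(a,alpha=1.4)
def dr(x,y,z,r,c):
    for t in np.linspace(0,6.283,40):
        u,v=proj('top',JO+JR@np.array([x+r*np.cos(t),y+r*np.sin(t),z])/1e3)
        cv2.circle(a,(int((u-190+.5)*k),int((v-225+.5)*k)),1,c,-1)
dr(0,0,22,35,(0,0,255));dr(30.6,25.7,24,5,(0,255,0));dr(30.6,-25.7,24,5,(0,255,0))
cv2.imwrite('pics/c7.png',a)
D=np.load('pics/s6.npy');R=[]
for X in (60,80,100,115):
    u,v=proj('scene',JO+JR@np.array([108+X,0,58])/1e3); w=pd('scene',u,v,D[round(v),round(u)]); print(X,(JR.T@(w-JO)*1e3).round(1))
E
```

```text
60 [168.1   0.5  57.7]
80 [189.    4.3  55.1]
100 [207.8  -0.7  58.5]
115 [223.8   2.8  56.1]
```

View pics/c7.png

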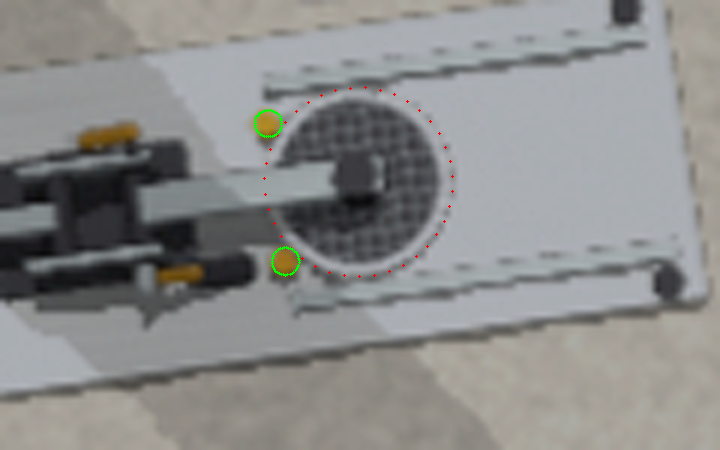

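The overlaid nest circle matches the disc rim and the pin circles match both pins. The handle face is level at about 58 mm, so the clamp is locked. Handing in.

```bash
python3 -c "
from h import *
print(r.hand_in())"
```

```text
the job is handed in; nothing more can be done
None
```

The disc is home against both brass pins, the clamp is locked with its foot on the disc, nothing else I could see on the bench was moved, and the job is handed in (the hand-in returned no verdict).

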